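Lay the tall bottle down in its cradle

ROBOT

A 6-joint arm with a two-finger parallel gripper is mounted at the origin on a cart in front of the work surface, level with it; the furniture and walls round the work are solid. World frame = base frame: x ahead of the robot, y to its left, z up, the work surface at z = 0. Lengths are in m, angles in rad, forces in N, time in s.
With the tool pointing down it reaches from about 0.425 to 0.95 m from the base axis. Payload 3.5 kg.
Tool frame: the origin (TCP) lies midway between the tips of the shut fingers; the grasp point (between the pads) lies 19 mm behind it; x points along the fingers, y is the direction in which the jaws open and shut, and the axes are right-handed (so a half turn about x gives the same grasp; the last joint's range is limited). The gripper opens to 85 mm and grips with 20 to 120 N. Pads are 22 mm wide; open, the fingers measure 114 mm over their backs; the gripper's body (76 mm by 85 mm) begins 54 mm behind the grasp point. The pads swing forward as they close: fully open they stand 13 mm farther back than shut.
Start: joints at [-1.328, 0.286, 1.577, -0, 1.279, -0.15], TCP at [0.258, -0.624, 0.196] pointing down, gripper open.
Joint ranges: [-2.77, 2.77], [-0.9, 2.22], [0.21, 2.48], [-1.53, 4.67], [0.24, 2.81], [-2.84, 2.84]. Speed limits (rad/s): [2.79, 2.79, 3.14, 3.14, 3.14, 3.14].

INTERFACE

Orientations are given as a unit quaternion [x, y, z, w].
In Python, from plant import sensors, optics, ctrl gives the robot as it stands.
- The arm moves only by the tool arm_command, never from a script. Its argument "increments" is a list that holds one entry, the list of rows, each a list of 4 numbers: the shift along the tool's x, y, z in cm, then the turn about the tool's x in rad. A call has 1 to 20 rows; each row shifts and turns the commanded pose from where the row before left it, along the tool's axes as they then stand; what a row does not reach is not made up. A row lasts 1/8 s, in which the tool goes at most 62.5 mm and 10.7 degrees, less where a joint would pass 70% of its speed; a pose out of reach is approached as far as the arm can. A call with a gripper value outside its range is refused whole. "grip" is the finger opening in cm, from 0 to 8.54, set as the call begins (left out, the last holds). The fingers move at their own pace and stop on an object; "grip_force" is the grip in N (left out, the last holds). Time passes only in rows, so rows that do not move let the fingers close. It gives the time, the measured TCP pose, the force and the opening at its end, in the units of the state.
- sensors.get_state(): the state, without advancing time (a new reading comes with each control period).
- optics.read_camera(name): name is "scene" or "top" or "wrist"; returns the picture (400x640x3 uint8, blue, green, red); there is no depth.
- optics.camera_model(name): a dict with "camera_matrix" (3x3 intrinsics, pixels), "world_from_camera" (4x4, takes a point from camera to world coordinates); the wrist camera has in their place "mount" (4x4, takes a point from camera to tool coordinates, whose origin is the TCP and whose axes are the tool frame's). Camera axes: x right, y up, looking along -z (the intrinsics and any distortion apply to the point x, -y, -z); pixel columns grow to the right and rows downward; lengths in m; the calibration is good to about 2 mm. A picture is of the moment at which its call begins: read the wrist's pose just before it. camera_model takes no time and is no camera call.
- ctrl.sign_off(): hands the job in, once; it reports no verdict.
Trained networks look in the newest picture that a camera, given by its name, has taken for a name from the list of things; names that differ only in an ending like _2 or _b are one class to them, and where a whole thing is asked for, a point or a joint stands for the part that bears it (a point fixed in the world has none). Each returns a list of dicts, best first, with "conf" (0 to 1); they miss things now and then, are a little off and sometimes report something else, mostly with a low value. They report only what shows in the picture. A call takes as long as a camera call.
- optics.boxes_of(camera, query): "at" ([row, column] in pixels, amid what is visible of it).
- optics.place_of(camera, query): "at" ([row, column] in pixels: a listed point, or the origin of a listed thing).
The state is a dict: "time": time; "qpos": joint angles; "dq": joint speeds; "joint_efforts": joint torques, N m; "eef_pos": TCP position; "tcp_rot": TCP orientation; "contact_force": force on the tool from outside, world axes, zero at the start; "wrist_torque": the same for the moment, N m; "opening": opening from 0.0 (shut) to 1.0 (fully open).
Only numpy, scipy, OpenCV 4.12 (cv2) and the standard library are available. Lean on these libraries where they do the work, as an engineer would, in place of code of your own. Each camera call takes 0.05 s, during which the arm holds its last target.

TASK

Using only the fingertips, tip the tall green bottle over into its wooden cradle and let it down gently, supporting it all the way until it rests on the cork roll, so that it never drops. Then push it along the cradle until its underside is home against the foot board, and leave it lying there. Do not pinch, lift or carry the bottle, and leave everything else where it stands.

Things in the scene. Friction and masses are not known exactly. Their poses are not given: they have to be found in the camera images.
- oil_bottle: Tall dark green bottle standing upright in the cradle (not the shorter clear one at the back). 282 mm, 0.5-0.8 kg. Square body 55x55 mm, rounded, up to 205 mm, then a straight taper (as touched) to the 30 mm round cap. Centre of mass 115 mm up: falls by itself beyond a lean of 12 degrees. Origin: centre of its underside, z to the cap; sides start parallel to the cradle's within 3 degrees.
- bottle_cap (a point): Centre of the flat top of the bottle's cap, 282 mm from the bottle's origin along its z (the cap's edge touches at 279 mm); turns with the bottle. When home it is at about x = 225, y = 0, z = 138 mm in the cradle's frame.
- bottle_cradle: Wooden cradle fixed to the worktop. Base board 250x100 mm, 12 mm thick, x -60 to +190 mm. Origin: on the worktop under where the bottle starts (within 3 mm); +x is the way the bottle is to fall, z up. Two rails 22 mm high, 63 mm apart, x -25 to +60 mm, guide the foot. When home the bottle lies 20 degrees above level, cap raised, its origin at about x = -38, z = 36 mm here.
- foot_stop (a point): Middle of the line where the foot board's inner face meets the top of the base board (x = -33, z = 12 mm in the cradle). The foot board, 90 mm wide and 47 mm high, leans back 20 degrees, so the underside of the bottle lies flat on it when home.
- saddle (a point): Middle of the axis of the cork roll, 16 mm thick, across the saddle (x = 148, z = 69.5 mm in the cradle); flaring cheeks beside it, 66 mm apart, reach z = 108 mm. Tipped about its front lower edge the bottle meets the roll about 29 degrees above level, unless its foot slips back on the way; then it is slid back about 50 mm along the board (about 3 to 7 N).
- white_mug: Small white cup with a handle, 64x91x51 mm; a bystander, loose. Origin: centre of its underside, z up.
- egg_timer_red: Round kitchen timer with a red top, 62 mm wide, 50 mm high; a bystander, loose. Origin: centre of its underside, z up.
- salt_shaker: Small salt shaker with a grey top, 44 mm wide, 90 mm high; a bystander, loose. Origin: centre of its underside, z up.
- tumbler: Clear drinking glass, 78 mm wide, 95 mm high; a bystander, loose. Origin: centre of its underside, z up.
- plastic_tub: Small pink plastic tub, 72 mm wide, 71 mm high; a bystander, loose. Origin: centre of its underside, z up.
- garlic_jar: Glass jar with a yellow lid, 59 mm wide, 90 mm high; a bystander, loose. Origin: centre of its underside, z up.

How it is judged:
At the end, for the whole second after the job is handed in: The bottle rests in the cradle on its foot and the cork roll, 16 to 24 degrees above level, underside within about 8 mm of flat on the foot board (its origin at -50 to -31 mm in the cradle's x), cap within 15 mm of the cradle's middle line and 115 to 150 mm up, at rest (angle between oil_bottle's own z axis and vertical between 1.16 and 1.28 rad and x of oil_bottle in the frame of bottle_cradle between -0.05 and -0.031 m and x of bottle_cap in the frame of bottle_cradle above 0.2 m and y of bottle_cap in the frame of bottle_cradle between -0.015 and 0.015 m and z of bottle_cap in the frame of bottle_cradle between 0.115 and 0.15 m and contact force between oil_bottle and bottle_cradle above 2 N and linear speed of oil_bottle below 0.02 m/s and angular speed of oil_bottle below 0.1 rad/s); the robot touches nothing.
It fails at once if the bottle drops: it turns faster than 3.5 rad/s at any moment (angular speed of oil_bottle above 3.5 rad/s).
It fails at once if the bottle is lifted or carried: the centre of its underside is more than 60 mm above the worktop, or farther than 80 mm from where it began (height (world z) of oil_bottle above 0.06 m or distance of oil_bottle from where it was at the start of the episode above 0.08 m).
It fails at once if the bottle is pinched or pushed hard: more than 30 N between fingers and bottle (contact force between the fingers and oil_bottle above 30 N).
It fails at once if a bystander is pushed more than 10 mm or tipped (distance of any of white_mug, egg_timer_red, salt_shaker, tumbler, plastic_tub, garlic_jar from where it was at the start of the episode above 0.01 m or angle between any of white_mug, egg_timer_red, salt_shaker, tumbler, plastic_tub, garlic_jar's own z axis and vertical above 0.3 rad).
It also fails if it takes over 56 s, if anything falls off the work surface, if the arm or the gripper's body presses on something with over 40 N, if the wrist force passes 120 N, or if a joint passes its speed limit or range.

## Working session

There is one attempt and no reset: what is moved stays moved. The work goes in short steps, Python scripts to look and compute and a tool call to move; the robot and the scene stay as the last step left them, time stands still between calls to the robot, and variables do not carry over. Pictures are saved under pics/ and viewed, and the job is handed in when it is done.

Besides the shell and the picture viewer there is one more tool, called as name(argument=value, ...) on one line, values as JSON. arm_command: Moves the arm, as the interface text tells. Its arguments: {"type":"object","properties":{"increments":{"type":"array","items":{"type":"array","items":{"type":"array","items":{"type":"number"}}}},"grip":{"type":"number"},"grip_force":{"type":"number"}},"required":["increments"]}

```bash
ls; mkdir -p pics
python3 - <<'E'
from plant import sensors, optics, ctrl
import cv2, numpy as np
s=sensors.get_state(); print(s)
for c in ("scene","top"):
    im=optics.read_camera(c); cv2.imwrite(f"pics/{c}0.png",im)
    m=optics.camera_model(c); print(c,m)
    for q in ["oil_bottle","bottle_cap","bottle_cradle","foot_stop","saddle","white_mug","egg_timer_red","salt_shaker","tumbler","plastic_tub","garlic_jar"]:
        r=optics.place_of(c,q); print(c,q,[(np.round(d["at"],1).tolist(),round(d["conf"],2)) for d in r[:3]])
print(optics.camera_model("wrist"))
print(sensors.get_state()["time"])
E
```

```text
pics
{'time': 0.0, 'qpos': array([-1.32801476e+00,  2.87179190e-01,  1.57821162e+00,  9.99162465e-06,
        1.27863636e+00, -1.49984837e-01]), 'dq': array([ 0.00025286, -0.00146417, -0.00071855,  0.0001266 , -0.0023061 ,
       -0.00056568]), 'joint_efforts': array([ 8.09274607e-04, -4.05979800e+01, -2.92624426e+01, -7.35828166e-05,
        5.90336698e-03,  6.87151967e-06]), 'eef_pos': array([ 0.25820669, -0.62283423,  0.19491955]), 'tcp_rot': array([-0.69347842, -0.13883189,  0.69355151, -0.13711197]), 'contact_force': array([-0.42925571, -0.47751382, -0.6739155 ]), 'wrist_torque': array([ 0.01246944, -0.01983631, -0.02214924]), 'opening': 1.0016006170162055}
scene {'camera_matrix': array([[460.75990481,   0.        , 315.88570166],
       [  0.        , 460.75990481, 199.46403524],
       [  0.        ,   0.        ,   1.        ]]), 'world_from_camera': array([[-0.80849746,  0.28903019, -0.51263379, -0.01676207],
       [-0.58804587, -0.43097331,  0.68444434,  0.7168047 ],
       [-0.02310641,  0.8548237 ,  0.51840384,  0.81617231],
       [ 0.        ,  0.        ,  0.        ,
[... 1447 characters left out ...]
93.2], 0.89)]
top salt_shaker [([193.8, 343.7], 0.43)]
top tumbler [([207.9, 412.9], 0.67)]
top plastic_tub [([277.8, 406.3], 0.62)]
top garlic_jar [([152.1, 229.8], 0.76)]
{'camera_matrix': array([[318.04977486,   0.        , 323.80891446],
       [  0.        , 318.04977486, 196.56215159],
       [  0.        ,   0.        ,   1.        ]]), 'mount': array([[-1.28067323e-03,  2.58110573e-01, -9.66114533e-01,
        -1.77034206e-01],
       [ 9.99999162e-01,  1.49922962e-04, -1.28553646e-03,
        -9.67659624e-04],
       [-1.86967800e-04, -9.66115371e-01, -2.58110549e-01,
        -6.58515150e-02],
       [ 0.00000000e+00,  0.00000000e+00,  0.00000000e+00,
         1.00000000e+00]])}
1.2
```

View pictures.

View pics/scene0.png

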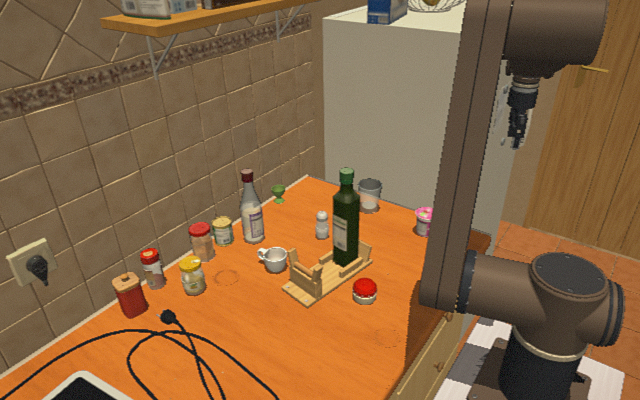

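View pics/top0.png

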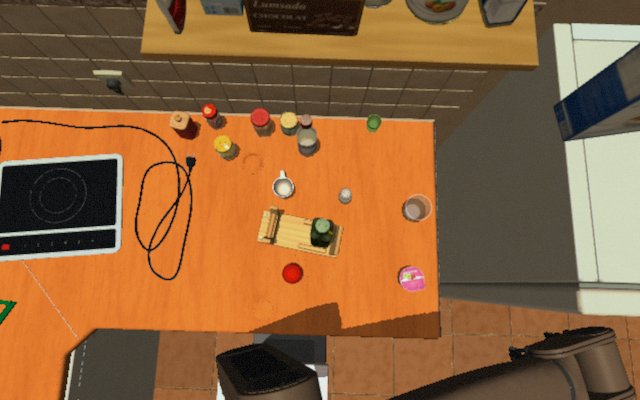

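```bash
cat > h.py <<'E'
import numpy as np, cv2
from plant import sensors, optics, ctrl
def pix2plane(c,rc,z):
    m=optics.camera_model(c);K=m["camera_matrix"];T=m["world_from_camera"]
    d=np.linalg.inv(K)@[rc[1],rc[0],1]; d=T[:3,:3]@np.array([d[0],-d[1],-d[2]]); o=T[:3,3]
    return o+d*(z-o[2])/d[2]
def proj(c,p):
    m=optics.camera_model(c);K=m["camera_matrix"];T=m["world_from_camera"]
    q=T[:3,:3].T@(np.asarray(p)-T[:3,3]); q=np.array([q[0],-q[1],-q[2]]); u=K@q; return u[1]/u[2],u[0]/u[2]
E
python3 - <<'E'
from h import *
S=dict(oil_bottle=(260,345.4,.012),bottle_cap=(169.1,345.9,.294),bottle_cradle=(264.6,345.3,0),foot_stop=(256.5,350.7,.012),saddle=(271.2,305.4,.0695),mug=(270.1,273,0),timer=(296.9,361.5,0),salt=(235.7,317.2,0),tumbler=(208.7,367.6,0),tub=(233.3,425.5,0),garlic=(292.5,191.2,0))
T=dict(oil_bottle=(239.1,318.8,.012),bottle_cap=(224.5,321.9,.294),bottle_cradle=(237.7,319.4,0),foot_stop=(238.6,330.2,.012),saddle=(224.9,272.3,.0695),mug=(186.8,278.5,0),timer=(275.9,293.2,0),salt=(193.8,343.7,0),tumbler=(207.9,412.9,0),tub=(277.8,406.3,0),garlic=(152.1,229.8,0))
for k in S: print(k,np.round(pix2plane("scene",S[k][:2],S[k][2])*1000),np.round(pix2plane("top",T[k][:2],T[k][2])*1000))
E
```

```text
oil_bottle [ 521. -130.   12.] [ 515. -122.   12.]
bottle_cap [ 523. -129.  294.] [ 520. -126.  294.]
bottle_cradle [ 518. -125.    0.] [ 521. -124.    0.]
foot_stop [ 517. -151.   12.] [ 518. -157.   12.]
saddle [541.  24.  70.] [546.  16.  70.]
mug [669.   6.   0.] [679.  11.   0.]
timer [415. -41.  -0.] [402. -48.   0.]
salt [ 663. -192.    0.] [ 663. -197.    0.]
tumbler [ 614. -408.    0.] [ 624. -416.    0.]
tub [ 399. -386.    0.] [ 407. -392.    0.]
garlic [785. 194.   0.] [789. 174.   0.]
```

```bash
cat >> h.py <<'E'
def cr2w(p,ox,oy,yaw):
    c,s=np.cos(yaw),np.sin(yaw); p=np.asarray(p,float); return np.array([ox+c*p[0]-s*p[1],oy+s*p[0]+c*p[1],p[2]])
def overlay(cam,img,pose,fn,cen,k=6,hw=(45,60),bott=True):
    b=[[(-.06,-.05,.012),(.19,-.05,.012),(.19,.05,.012),(-.06,.05,.012)]]
    for y in(-.0315,.0315): b.append([(-.025,y,.034),(.06,y,.034)])
    b.append([(.148,-.033,.0775),(.148,.033,.0775)])
    b.append([(-.033,-.045,.012),(-.033,.045,.012),(-.049,.045,.056),(-.049,-.045,.056)])
    if bott:
        for z in (.012,.217): b.append([(x,y,z) for x,y in((-.0275,-.0275),(.0275,-.0275),(.0275,.0275),(-.0275,.0275))])
        b.append([(.015*np.cos(a),.015*np.sin(a),.294) for a in np.linspace(0,6.28,16)])
    r0,c0=int(cen[0]-hw[0]),int(cen[1]-hw[1])
    cr=cv2.resize(img[r0:r0+2*hw[0],c0:c0+2*hw[1]],None,fx=k,fy=k,interpolation=cv2.INTER_CUBIC); raw=cr.copy()
    cols=[(255,0,0),(0,255,255),(0,255,255),(255,0,255),(255,255,0),(0,0,255),(0,0,255),(0,0,255)]
    for L,co in zip(b,cols):
        pts=[proj(cam,cr2w(p,*pose)) for p in L]
        pts=np.array([[(c-c0+.5)*k,(r-r0+.5)*k] for r,c in pts],int)
        cv2.polylines(cr,[pts.reshape(-1,1,2)],True,co,1)
    cv2.imwrite(fn,cr)
    cv2.imwrite(fn.replace(".png","_raw.png"),raw)
E
python3 - <<'E'
from h import *
pose=(.521,-.1255,np.radians(81.3))
overlay("top",cv2.imread("pics/top0.png"),pose,"pics/ot.png",(232,305))
overlay("scene",cv2.imread("pics/scene0.png"),pose,"pics/os.png",(235,335),5,(60,60))
from scipy.spatial.transform import Rotation as R
print(np.round(R.from_quat(sensors.get_state()["tcp_rot"]).as_matrix(),3))
E
```

```text
[[ 0.     0.383 -0.924]
 [ 0.    -0.924 -0.383]
 [-1.    -0.    -0.   ]]
```

View pics/ot.png

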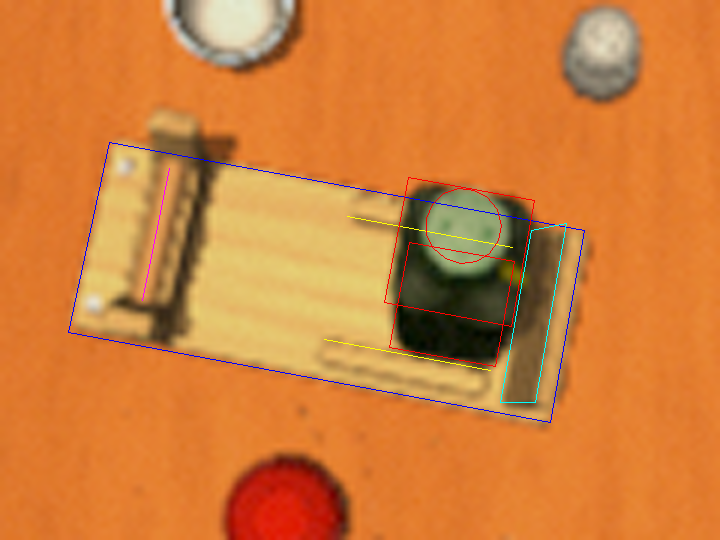

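View pics/os.png

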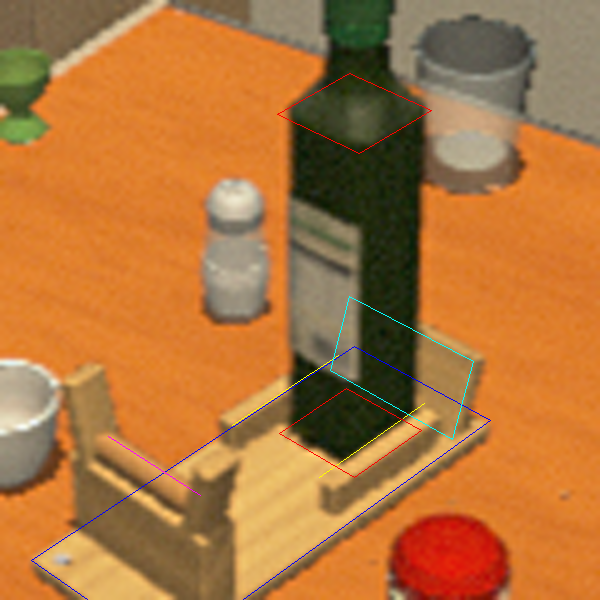

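arm_command(increments=[[[-4.5,0,0,0.136],[-4.5,0,0,0.136],[-4.5,0,0,0.136],[-4.0,0,0,0.137],[0,-3.5,-1.2,0],[0,-5.5,-1.9,0],[0,-5.5,-1.9,0],[0,-5.5,-1.9,0],[0,-5.5,-1.9,0],[0,-5.5,-1.9,0],[0,-5.5,-1.9,0],[0,-5.5,-1.9,0],[0,-5.5,-1.9,0],[0,-3.5,-1.2,0],[0,-2.0,-0.7,0],[0,0,0,0],[0,0,0,0]]], grip=5.0, grip_force=20)

```text
time: 3.32
eef_pos: [0.5194, -0.128, 0.3713]
tcp_rot: [-0.705, 0.054, 0.705, 0.054]
contact_force: [0.7, -0.1, 0.2]
opening: 0.584
```

```bash
cat >> h.py <<'E'
from scipy.spatial.transform import Rotation as R
POSE=(.520,-.1245,np.radians(81.3))
def st():
    s=sensors.get_state(); p=s["eef_pos"]; M=R.from_quat(s["tcp_rot"]).as_matrix()
    d=p[:2]-np.array(POSE[:2]); c,sn=np.cos(POSE[2]),np.sin(POSE[2])
    print("t",round(s["time"],2),"tcp cradle mm",np.round(1000*np.array([c*d[0]+sn*d[1],-sn*d[0]+c*d[1],p[2]]),1),"yaw",round(np.degrees(np.arctan2(M[1,1],M[0,1])),1),"op",round(s["opening"]*85.4,1),"F cradle",np.round([c*s["contact_force"][0]+sn*s["contact_force"][1],-sn*s["contact_force"][0]+c*s["contact_force"][1],s["contact_force"][2]],2),"q",np.round(s["qpos"],2),"Mx",np.round(M[:,0],3))
    return s
def snap(cam,n):
    im=optics.read_camera(cam); cv2.imwrite(f"pics/{n}.png",im); return im
E
python3 - <<'E'
from h import *
st(); im=snap("wrist","w1")
E
```

```text
t 3.33 tcp cradle mm [-3.600e+00  1.000e-01  3.713e+02] yaw -98.7 op 49.9 F cradle [-0.01 -0.69  0.23] q [-0.43 -0.11  1.69 -0.    1.56  1.29] Mx [-0. -0. -1.]
```

View pics/w1.png

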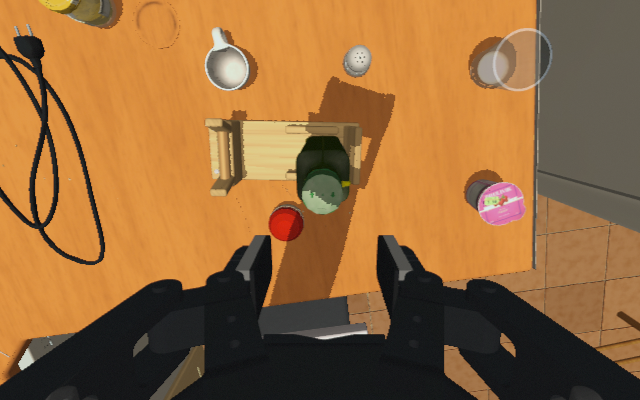

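```bash
cat >> h.py <<'E'
def wpix(rc,z,s=None):
    s=s or sensors.get_state(); m=optics.camera_model("wrist"); T=np.eye(4); T[:3,:3]=R.from_quat(s["tcp_rot"]).as_matrix(); T[:3,3]=s["eef_pos"]; T=T@m["mount"]
    d=np.linalg.inv(m["camera_matrix"])@[rc[1],rc[0],1]; d=T[:3,:3]@np.array([d[0],-d[1],-d[2]]); o=T[:3,3]
    return o+d*(z-o[2])/d[2]
def w2cr(p):
    d=np.asarray(p)[:2]-np.array(POSE[:2]); c,sn=np.cos(POSE[2]),np.sin(POSE[2]); return np.round(1000*np.array([c*d[0]+sn*d[1],-sn*d[0]+c*d[1],p[2]]),1)
E
python3 - <<'E'
from h import *
for n in ("bottle_cap","saddle","oil_bottle","foot_stop"):
    r=optics.place_of("wrist",n); z=dict(bottle_cap=.294,saddle=.0695,oil_bottle=.012,foot_stop=.012)[n]
    for d in r[:2]: print(n,np.round(d["at"],1),round(d["conf"],2),w2cr(wpix(d["at"],z)))
print(w2cr(wpix((192,322),.294)))
print("roll ends",w2cr(wpix((129,224),.0775)),w2cr(wpix((188,226),.0775)))
print("board corners",w2cr(wpix((123,360),.012)),w2cr(wpix((181,361),.012)),w2cr(wpix((183,212),.012)))
cv2.imwrite("pics/w1z.png",cv2.resize(cv2.imread("pics/w1.png")[100:240,190:380],None,fx=4,fy=4,interpolation=2))
E
```

```text
bottle_cap [195.7 321.9] 0.79 [ -1.5   1.9 294. ]
saddle [156.6 223.3] 0.8 [ 1.481e+02 -1.000e-01  6.950e+01]
saddle [151.5 322. ] 0.54 [-0.7 -7.5 69.5]
oil_bottle [150.8 324.2] 0.78 [-4.  -1.8 12. ]
foot_stop [148.8 340.4] 0.65 [-31.1  -5.2  12. ]
[ -1.4  -1.3 294. ]
roll ends [141.4 -41.3  77.5] [145.6  46.5  77.5]
board corners [-62.8 -47.3  12. ] [-67.2  50.1  12. ] [189.7  53.2  12. ]
```

View pics/w1z.png

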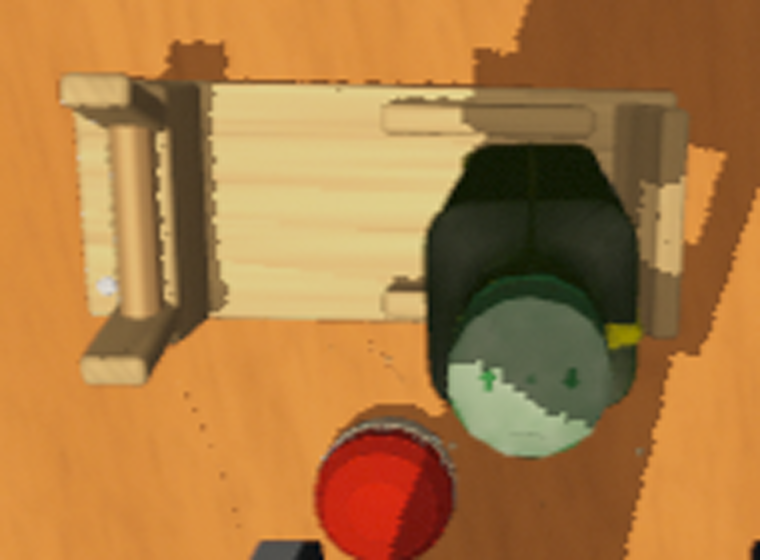

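arm_command(increments=[[[2.0,-0.2,0,0],[3.0,0,0,0],[2.5,0,0,0],[1.5,0,0,0],[0.8,0,0,0],[0,0,0,0],[0,0,0,0]]])

```text
time: 4.45
eef_pos: [0.5205, -0.1257, 0.2745]
tcp_rot: [0.706, -0.054, -0.704, -0.054]
contact_force: [-0.2, -0.1, 1.2]
opening: 0.585
```

```bash
sed -i 's/81.3)/80.8)/' h.py
python3 - <<'E'
from h import *
st(); snap("wrist","w2"); im=snap("scene","s2")
cv2.imwrite("pics/s2z.png",cv2.resize(im[120:300,250:430],None,fx=3.3,fy=3.3,interpolation=2))
E
```

```text
t 4.45 tcp cradle mm [ -1.1  -0.7 274.5] yaw -98.7 op 50.0 F cradle [-0.16  0.21  1.22] q [-0.43 -0.08  1.83 -0.    1.39  1.3 ] Mx [ 0.002 -0.001 -1.   ]
```

View pics/w2.png

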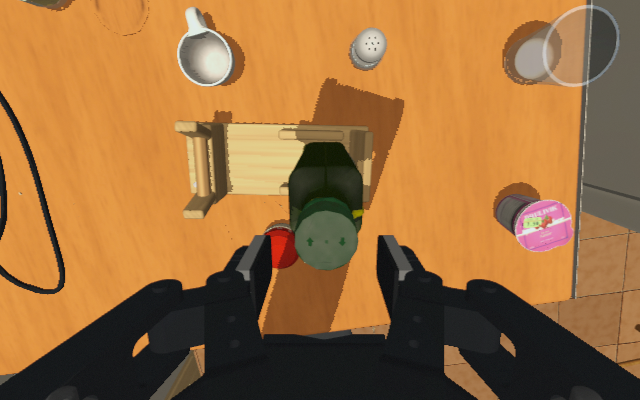

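View pics/s2z.png

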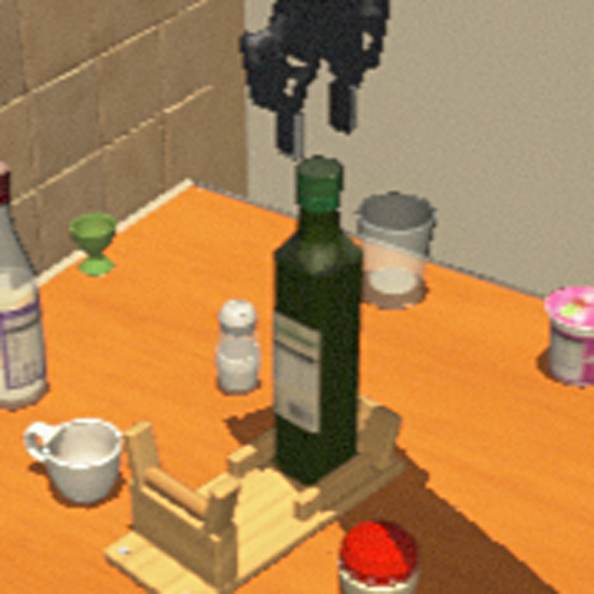

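Run:
```python
from h import *
for z in (.25,.2745,.294,.31): print(z,np.round(proj("scene",(.5205,-.1257,z)),1))
print(np.round(proj("scene",(.521,-.1265,.294)),1))
# fingertips front and rear
for dx in(-25,25): print(np.round(proj("scene",cr2w((-.001+dx/1000,0,.2785),*POSE)),1))
# wrist: pad tip pixels
m=optics.camera_model("wrist");T=m["mount"];K=m["camera_matrix"]
def pt(p):
    q=T[:3,:3].T@(np.array(p)-T[:3,3]); u=K@[q[0],-q[1],-q[2]]; return np.round([u[1]/u[2],u[0]/u[2]])
for a in(0,-.01,-.02): print(pt((a,.025,0)),pt((a,.025,.011)),pt((a,.025,-.011)))
```

```text
0.25 [185.6 345.7]
0.2745 [177.  345.8]
0.294 [169.9 345.9]
0.31 [164. 346.]
[169.7 345.9]
[172.1 352.8]
[179.2 339.1]
[226. 368.] [243. 367.] [208. 368.]
[232. 370.] [250. 369.] [214. 371.]
[239. 373.] [258. 372.] [220. 374.]
```

Run:
```python
from h import *
a=cv2.resize(cv2.imread("pics/w2.png")[190:350,220:430],None,fx=3.6,fy=3.6,interpolation=2)
cv2.imwrite("pics/w2z.png",a)
b=cv2.resize(cv2.imread("pics/s2.png")[110:210,300:400],None,fx=6,fy=6,interpolation=2)
cv2.imwrite("pics/s2zz.png",b)
```

```text
(no output)
```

View pics/w2z.png

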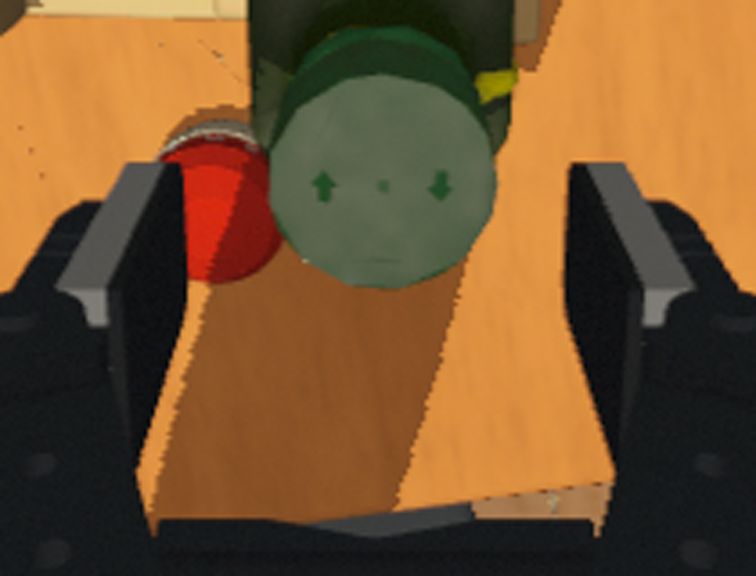

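View pics/s2zz.png

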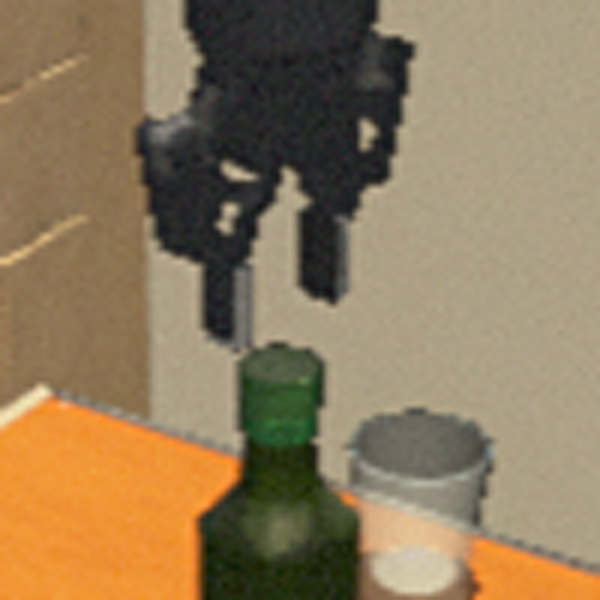

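arm_command(increments=[[[0.8,0,0,0],[1.0,0,0,0],[0.8,0,0,0],[0.3,0,0,0],[0,0,0,0],[0,0,0,0]]])

```text
time: 5.3
eef_pos: [0.5201, -0.1255, 0.2447]
tcp_rot: [0.705, -0.054, -0.705, -0.054]
contact_force: [-0.0, 0.1, -0.1]
opening: 0.584
```

Run:
```python
from h import *
st(); im=snap("scene","s3")
b=cv2.resize(im[110:210,300:400],None,fx=6,fy=6,interpolation=2)
cv2.imwrite("pics/s3zz.png",b)
a=cv2.resize(snap("wrist","w3")[190:350,220:430],None,fx=3.6,fy=3.6,interpolation=2)
cv2.imwrite("pics/w3z.png",a)
```

```text
t 5.3 tcp cradle mm [ -1.   -0.3 244.7] yaw -98.7 op 49.9 F cradle [ 0.06  0.02 -0.13] q [-0.43 -0.06  1.87  0.    1.33  1.3 ] Mx [ 0.001 -0.    -1.   ]
```

View pics/s3zz.png

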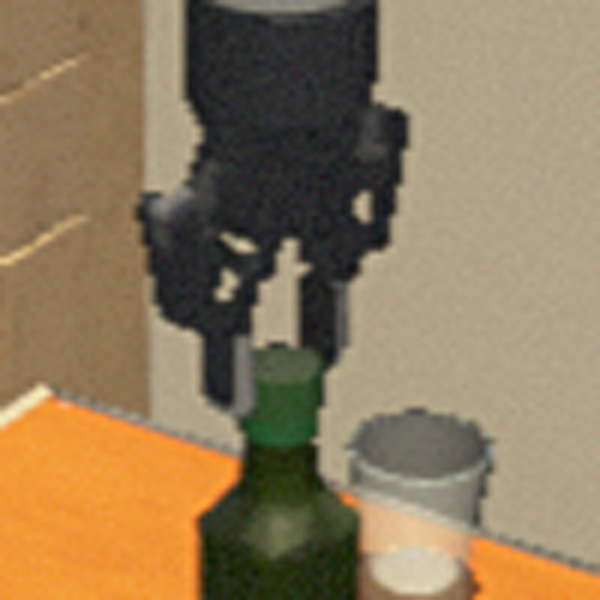

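View pics/w3z.png

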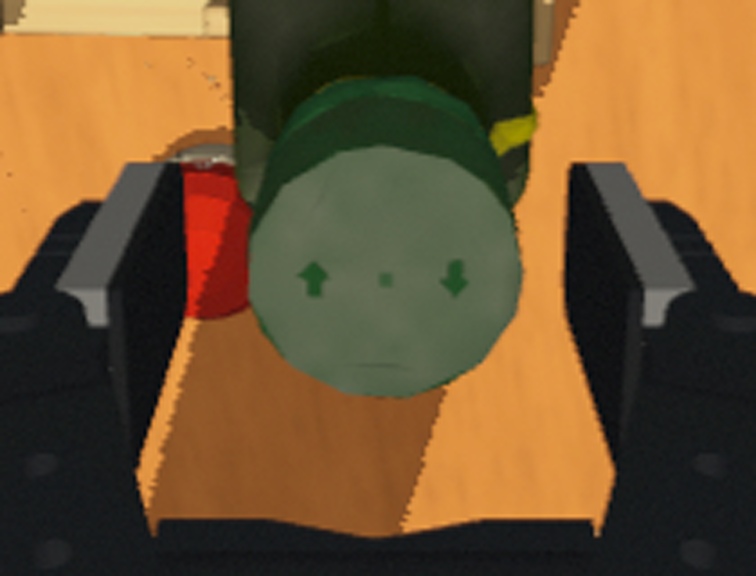

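arm_command(increments=[[[0,-0.4,0,0],[0,-0.5,0,0],[0,-0.4,0,0],[0,-0.4,0,0],[0,-0.5,0,0],[0,-0.5,0,0],[0,-0.5,0,0],[0,-0.4,0,0],[0,-0.4,0,0],[0,0,0,0],[0,0,0,0]]], grip=6.0)

```text
time: 6.78
eef_pos: [0.5259, -0.0859, 0.2442]
tcp_rot: [-0.705, 0.054, 0.705, 0.054]
contact_force: [0.0, -1.3, -1.0]
opening: 0.703
```

Run:
```python
from h import *
st(); im=snap("scene","s4")
b=cv2.resize(im[110:280,270:420],None,fx=3.5,fy=3.5,interpolation=2)
cv2.imwrite("pics/s4z.png",b)
a=cv2.resize(snap("wrist","w4")[190:350,220:430],None,fx=2.8,fy=2.8,interpolation=2)
cv2.imwrite("pics/w4z.png",a)
```

```text
t 6.78 tcp cradle mm [ 39.    0.3 244.2] yaw -98.7 op 60.0 F cradle [-1.25 -0.23 -0.97] q [-0.35 -0.06  1.87 -0.    1.34  1.37] Mx [-0.  0. -1.]
```

View pics/s4z.png

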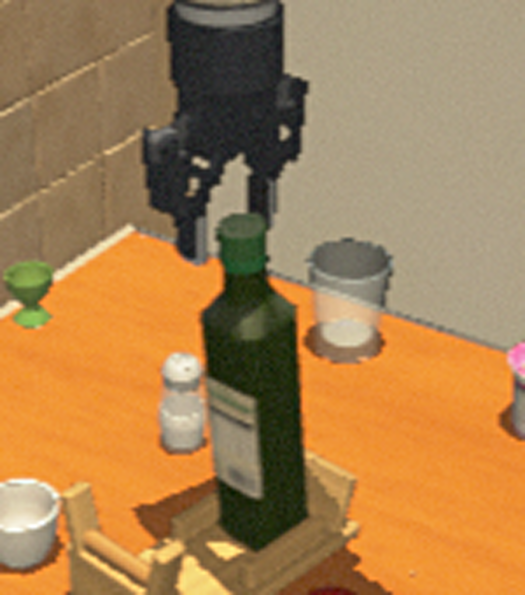

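View pics/w4z.png

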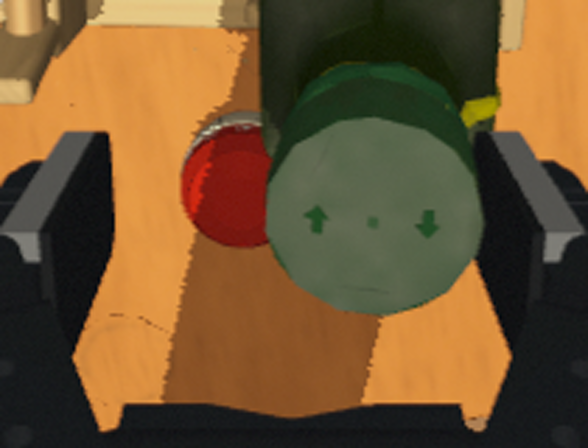

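Run:
```python
from h import *
print(w2cr(wpix((190+221/2.8,220+373/2.8),.293)))
print([w2cr(pix2plane("scene",(110+r/3.5,270+c/3.5),.293)) for r,c in ((227,241),)])
```

```text
[ 26.9   2.4 293. ]
[array([ 27.8,   2.8, 293. ])]
```

arm_command(increments=[[[0,-0.3,0,0],[0,-0.5,0,0],[0,-0.5,0,0],[0.1,-0.5,0,0],[0.1,-0.5,0,0],[0.1,-0.5,0,0],[0.2,-0.5,0,0],[0.2,-0.5,0,0],[0.2,-0.4,0,0],[0.2,-0.4,0,0],[0.2,-0.3,0,0],[0.2,-0.1,0,0],[0,0,0,0],[0,0,0,0]]], grip=5.2)

```text
time: 8.62
eef_pos: [0.5335, -0.0367, 0.2292]
tcp_rot: [-0.705, 0.054, 0.705, 0.054]
contact_force: [0.6, 0.1, 0.0]
opening: 0.607
```

Run:
```python
from h import *
st(); im=snap("scene","s5")
b=cv2.resize(im[110:280,270:420],None,fx=3.5,fy=3.5,interpolation=2)
cv2.imwrite("pics/s5z.png",b)
a=cv2.resize(snap("wrist","w5")[190:350,220:430],None,fx=2.8,fy=2.8,interpolation=2)
cv2.imwrite("pics/w5z.png",a)
```

```text
t 8.62 tcp cradle mm [ 88.9   0.7 229.2] yaw -98.7 op 51.8 F cradle [ 0.16 -0.57  0.03] q [-0.26 -0.05  1.88 -0.    1.31  1.46] Mx [-0. -0. -1.]
```

View pics/s5z.png

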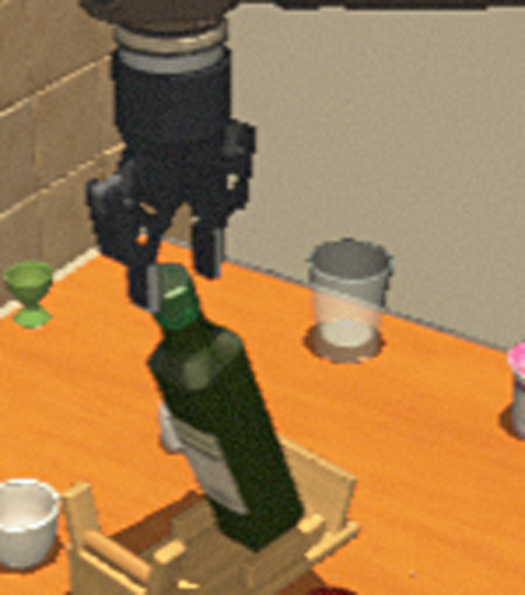

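View pics/w5z.png

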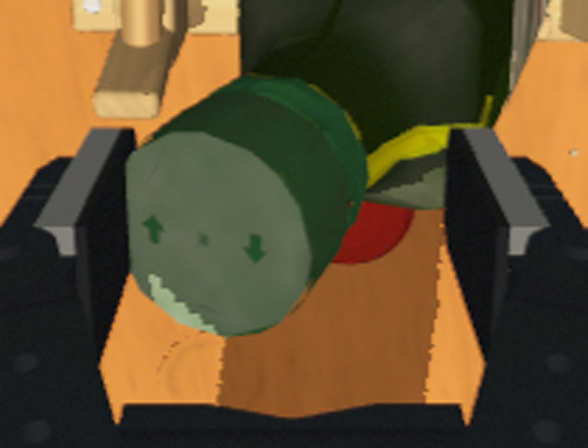

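Run:
```python
from h import *
for z in(.28,.285): print(w2cr(wpix((190+238/2.8,220+205/2.8),z)))
im=cv2.imread("pics/s5.png")
print(w2cr(pix2plane("scene",(110+270/3.5,270+175/3.5),.283)))
# increments: per-row tool deltas for yaw 90 ccw about finger centre
N=12; L=30; pos=np.array([88.9,.7]); fc0=np.array([118.9,.7]); y0=.7
psi=np.radians(np.linspace(0,90,N+1)); prev=pos
for i in range(1,N+1):
    f=i/N; fc=fc0+np.array([7*np.sin(psi[i])+ 0.8*np.sin(2*psi[i]),1.0*f]); p=fc+L*np.array([-np.cos(psi[i]),-np.sin(psi[i])])
    d=p-prev; prev=p
    a=np.radians(180)+psi[i-1]; ty=np.array([np.cos(a),np.sin(a)]); a-=np.pi/2; tz=np.array([np.cos(a),np.sin(a)])
    print(np.round([d@ty/10,d@tz/10],2),np.round(-(psi[1]-psi[0]),4),np.round(p,1))
```

```text
[103.3   4.9 280. ]
[102.8   2.1 285. ]
[ 88.4  -1.  283. ]
[-0.14 -0.38] -0.1309 [90.3 -3.1]
[-0.13 -0.4 ] -0.1309 [92.1 -6.9]
[-0.13 -0.41] -0.1309 [ 94.4 -10.5]
[-0.12 -0.42] -0.1309 [ 97.1 -14. ]
[-0.1  -0.43] -0.1309 [100.1 -17.1]
[-0.09 -0.43] -0.1309 [103.4 -20. ]
[-0.07 -0.43] -0.1309 [107.  -22.5]
[-0.06 -0.42] -0.1309 [110.7 -24.6]
[-0.05 -0.41] -0.1309 [114.5 -26.3]
[-0.04 -0.4 ] -0.1309 [118.3 -27.4]
[-0.03 -0.39] -0.1309 [122.1 -28.1]
[-0.03 -0.38] -0.1309 [125.9 -28.3]
```

arm_command(increments=[[[0,-0.14,-0.38,-0.131],[0,-0.13,-0.4,-0.131],[0,-0.13,-0.41,-0.131],[0,-0.12,-0.42,-0.131],[0,-0.1,-0.43,-0.131],[0,-0.09,-0.43,-0.131],[0,-0.07,-0.43,-0.131],[0,-0.06,-0.42,-0.131],[0,-0.05,-0.41,-0.131],[0,-0.04,-0.4,-0.131],[0,-0.03,-0.39,-0.131],[0,-0.03,-0.38,-0.131],[0,0,0,0],[0,0,0,0]]])

```text
time: 10.48
eef_pos: [0.5678, -0.0043, 0.2292]
tcp_rot: [-0.537, -0.46, 0.537, -0.46]
contact_force: [-0.7, 0.8, -0.8]
opening: 0.61
```

Run:
```python
from h import *
st(); im=snap("scene","s6")
b=cv2.resize(im[110:280,270:420],None,fx=3.5,fy=3.5,interpolation=2)
cv2.imwrite("pics/s6z.png",b)
snap("wrist","w6")
```

```text
t 10.47 tcp cradle mm [126.3 -28.  229.2] yaw -8.8 op 52.1 F cradle [ 0.7   0.81 -0.75] q [-0.19  0.03  1.81 -0.    1.31 -0.03] Mx [-0. -0. -1.]
```

View pics/s6z.png

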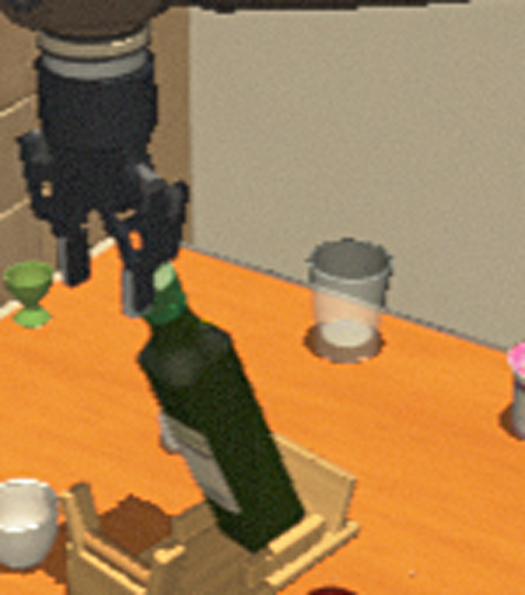

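View pics/w6.png

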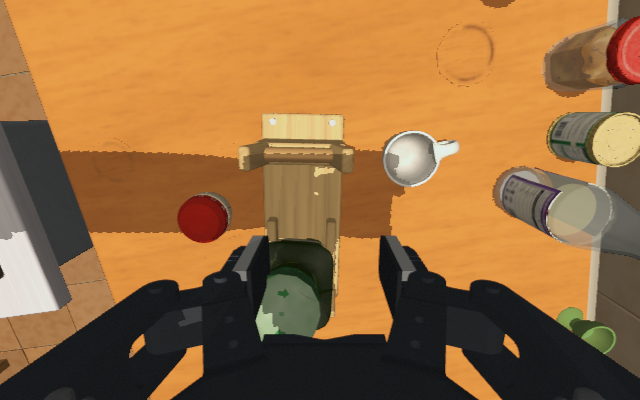

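arm_command(increments=[[[0,0.3,-0.2,0],[0,0.4,-0.2,0],[0,0.4,-0.1,0],[0,0.3,0,0],[0,0,0,0]]])

```text
time: 11.2
eef_pos: [0.5828, -0.0014, 0.2293]
tcp_rot: [0.536, 0.461, -0.536, 0.461]
contact_force: [0.5, 0.4, -1.1]
opening: 0.607
```

Run:
```python
from h import *
st(); im=snap("wrist","w7")
cv2.imwrite("pics/w7z.png",cv2.resize(im[190:350,200:420],None,fx=3.5,fy=3.5,interpolation=2))
im=snap("scene","s7")
b=cv2.resize(im[110:280,270:420],None,fx=3.5,fy=3.5,interpolation=2)
cv2.imwrite("pics/s7z.png",b)
```

```text
t 11.2 tcp cradle mm [131.6 -42.3 229.3] yaw -8.7 op 51.8 F cradle [ 0.44 -0.45 -1.09] q [-0.18  0.06  1.77  0.    1.31 -0.03] Mx [-0.  0. -1.]
```

View pics/w7z.png

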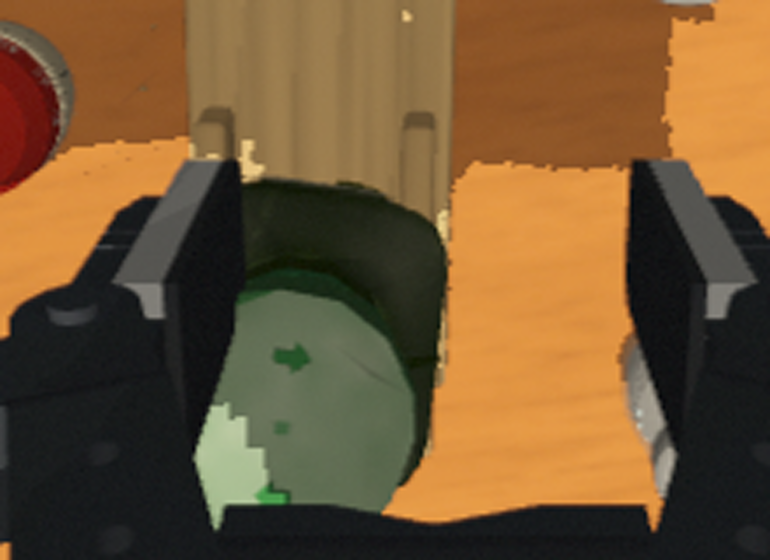

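View pics/s7z.png

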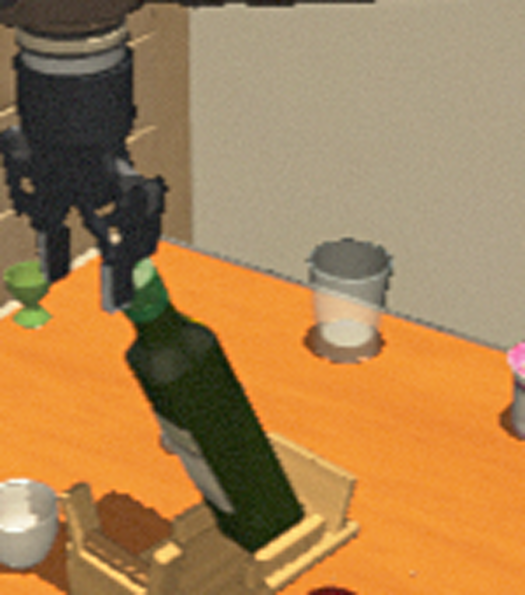

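arm_command(increments=[[[0,-0.2,0,0],[0,-0.2,0,0]]], grip=4.4)

```text
time: 11.55
eef_pos: [0.5784, -0.0007, 0.2295]
tcp_rot: [0.536, 0.461, -0.536, 0.461]
contact_force: [-0.2, -0.0, 0.2]
opening: 0.514
```

arm_command(increments=[[[0,-0.3,0,0],[0,-0.3,0,0]]], grip=3.2)

```text
time: 11.8
eef_pos: [0.5724, 0.0002, 0.2295]
tcp_rot: [0.536, 0.461, -0.536, 0.461]
contact_force: [-0.2, 0.9, 0.4]
opening: 0.379
```

arm_command(increments=[[[0,-0.2,0,0],[0,-0.2,0,0],[0,0,0,0]]], grip=2.4)

```text
time: 12.18
eef_pos: [0.5686, 0.0008, 0.2294]
tcp_rot: [0.536, 0.461, -0.536, 0.461]
contact_force: [0.0, 1.2, 0.8]
opening: 0.284
```

Run:
```python
from h import *
st(); im=snap("wrist","w8")
cv2.imwrite("pics/w8z.png",cv2.resize(im[190:350,200:420],None,fx=3.5,fy=3.5,interpolation=2))
```

```text
t 12.18 tcp cradle mm [131.4 -27.9 229.4] yaw -8.7 op 24.3 F cradle [1.23 0.19 0.77] q [-0.18  0.03  1.81  0.    1.31 -0.03] Mx [ 0.  0. -1.]
```

View pics/w8z.png

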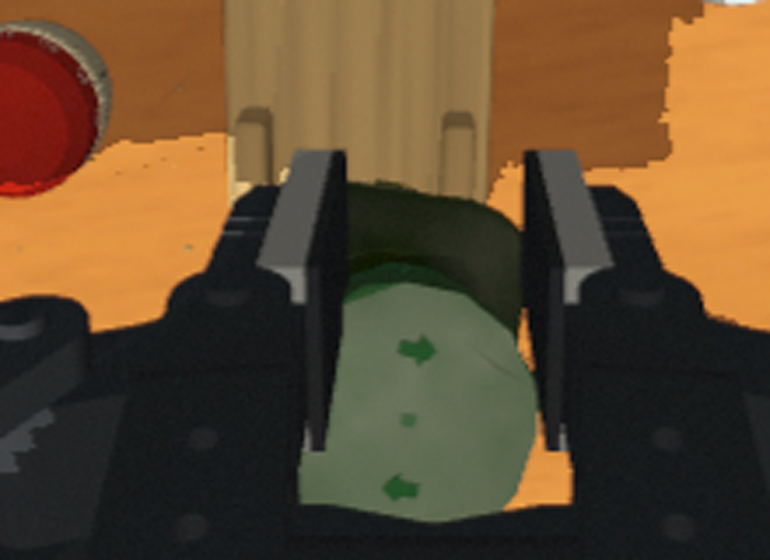

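arm_command(increments=[[[0,-0.2,0,0],[0,-0.2,0,0],[0,-0.2,0,0],[0,-0.3,0,0],[0,-0.4,0,0],[0,-0.4,0,0],[0,-0.4,0,0],[0,-0.4,0,0],[0,-0.2,0,0],[0,0,0,0]]], grip=1.8)

```text
time: 13.48
eef_pos: [0.542, 0.0048, 0.2295]
tcp_rot: [0.536, 0.461, -0.536, 0.461]
contact_force: [0.7, -0.2, 1.2]
opening: 0.214
```

Run:
```python
from h import *
st(); im=snap("wrist","w9")
cv2.imwrite("pics/w9z.png",cv2.resize(im[190:350,200:420],None,fx=3.5,fy=3.5,interpolation=2))
im=snap("scene","s9")
b=cv2.resize(im[110:280,270:420],None,fx=3.5,fy=3.5,interpolation=2)
cv2.imwrite("pics/s9z.png",b)
```

```text
t 13.47 tcp cradle mm [131.2  -1.1 229.5] yaw -8.6 op 18.3 F cradle [-0.1  -0.74  1.2 ] q [-0.18 -0.03  1.87 -0.    1.31 -0.03] Mx [ 0.001 -0.    -1.   ]
```

View pics/w9z.png

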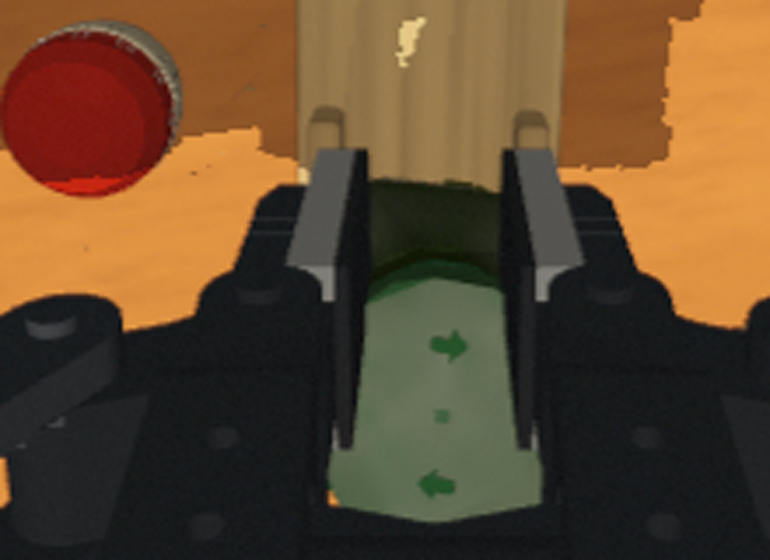

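View pics/s9z.png

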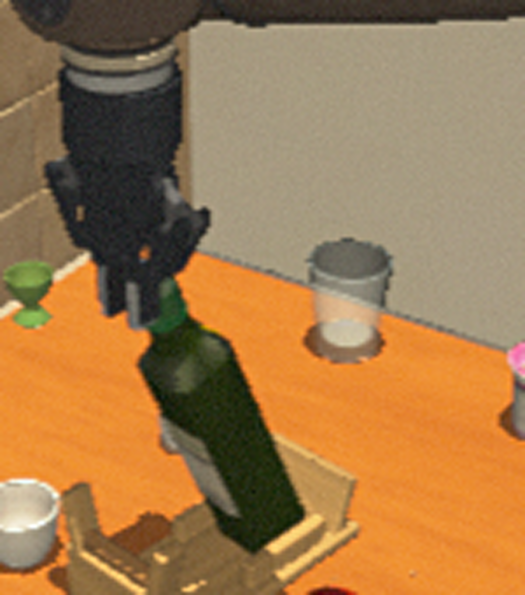

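Run:
```python
from h import *
th=np.radians(np.linspace(23,61,20)); 
xe=26-12.5*np.cos(th)+279*np.sin(th); ze=12+279*np.cos(th)+12.5*np.sin(th)
X=xe+8; Z=ze-45+np.linspace(0,5,20)
for i in range(20): print(i,round(np.degrees(th[i])),np.round([X[i],Z[i]],1), np.round([-(Z[i]-Z[i-1])/10,-(X[i]-X[i-1])/10],2) if i else "")
```

```text
0 23 [131.5 228.7] 
1 25 [140.6 225.4] [ 0.33 -0.91]
2 27 [149.5 221.8] [ 0.36 -0.89]
3 29 [158.3 217.9] [ 0.39 -0.88]
4 31 [167.  213.6] [ 0.42 -0.87]
5 33 [175.5 209.1] [ 0.45 -0.85]
6 35 [183.8 204.3] [ 0.48 -0.83]
7 37 [191.9 199.2] [ 0.51 -0.81]
8 39 [199.9 193.8] [ 0.54 -0.79]
9 41 [207.6 188.1] [ 0.57 -0.77]
10 43 [215.1 182.2] [ 0.59 -0.75]
11 45 [222.4 176. ] [ 0.62 -0.73]
12 47 [229.5 169.6] [ 0.64 -0.71]
13 49 [236.4 162.9] [ 0.67 -0.68]
14 51 [243. 156.] [ 0.69 -0.66]
15 53 [249.3 148.8] [ 0.71 -0.63]
16 55 [255.4 141.5] [ 0.74 -0.61]
17 57 [261.2 133.9] [ 0.76 -0.58]
18 59 [266.7 126.1] [ 0.78 -0.55]
19 61 [272.  118.2] [ 0.8  -0.52]
```

arm_command(increments=[[[0.15,0,-0.45,0],[0.18,0,-0.46,0],[0.36,0,-0.89,0],[0.39,0,-0.88,0],[0.42,0,-0.87,0],[0.45,0,-0.85,0],[0.24,0,-0.42,0],[0.24,0,-0.41,0],[0,0,0,0]]])

```text
time: 14.7
eef_pos: [0.5498, 0.0567, 0.2048]
tcp_rot: [-0.536, -0.461, 0.536, -0.461]
contact_force: [1.1, 0.9, -0.1]
opening: 0.214
```

```bash
cat >> h.py <<'E'
def look(n,both=True):
    st(); im=snap("scene","s"+n)
    b=cv2.resize(im[110:300,240:420],None,fx=3,fy=3,interpolation=2)
    if both:
        w=snap("wrist","w"+n); w=cv2.resize(w[150:350,200:420],None,fx=1.15,fy=1.15)
        c=np.zeros((570,540+w.shape[1],3),np.uint8); c[:,:540]=b; c[:w.shape[0],540:]=w; b=c
    cv2.imwrite(f"pics/v{n}.png",b)
E
python3 - <<'E'
from h import *
look("10")
E
```

```text
t 14.7 tcp cradle mm [183.6  -0.4 204.8] yaw -8.6 op 18.3 F cradle [ 1.04 -0.91 -0.09] q [-0.08  0.01  1.87  0.    1.26  0.07] Mx [-0.  0. -1.]
```

View pics/v10.png

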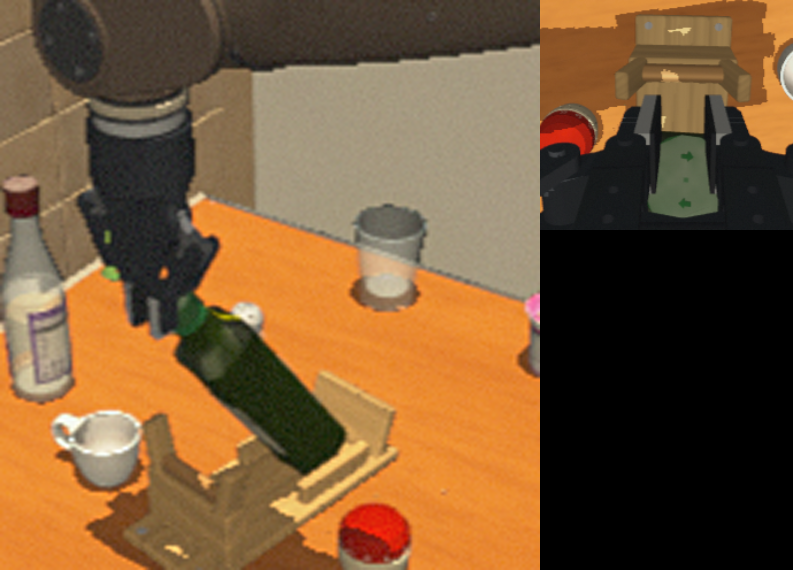

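```bash
cat >> h.py <<'E'
def wire(n,th,px,crop=True):
    """overlay bottle wire at lean th deg, pivot x px mm"""
    im=cv2.imread(f"pics/s{n}.png"); a=np.radians(th)
    ax=np.array([np.sin(a),0,np.cos(a)]); fr=np.array([np.cos(a),0,-np.sin(a)]); Y=np.array([0,1,0.])
    O=np.array([px/1000,0,.012])-.0275*fr
    Ls=[[(O+fr*sx*w+Y*sy*w+ax*h) for sx,sy in((-1,-1),(1,-1),(1,1),(-1,1))] for w,h in((.0275,0),(.0275,.205))]
    Ls.append([O+ax*.282+.015*(fr*np.cos(t)+Y*np.sin(t)) for t in np.linspace(0,6.28,16)])
    b=cv2.resize(im[110:300,240:420],None,fx=3,fy=3,interpolation=2)
    for L in Ls:
        p=np.array([[(c-240+.5)*3,(r-110+.5)*3] for r,c in [proj("scene",cr2w(q,*POSE)) for q in L]],int)
        cv2.polylines(b,[p.reshape(-1,1,2)],True,(0,0,255),1)
    cv2.imwrite(f"pics/wire{n}.png",b)
E
python3 - <<'E'
from h import *
wire("10",35,26)
E
```

```text
(no output)
```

View pics/wire10.png

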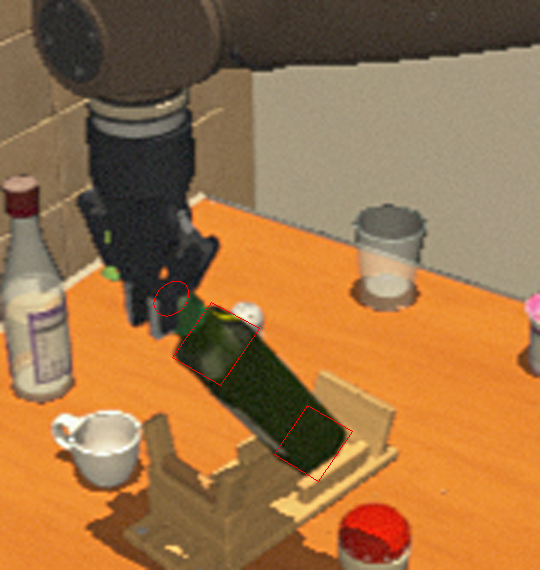

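arm_command(increments=[[[0.25,0,-0.4,0],[0.4,0,-0.65,0],[0.4,0,-0.6,0],[0.42,0,-0.6,0],[0.45,0,-0.6,0],[0.45,0,-0.55,0],[0.45,0,-0.5,0],[0.4,0,-0.4,0],[0.2,0,-0.2,0],[0,0,0,0]]])

```text
time: 16.05
eef_pos: [0.5567, 0.1012, 0.1709]
tcp_rot: [0.536, 0.461, -0.536, 0.461]
contact_force: [0.6, 2.0, -0.4]
opening: 0.211
```

Run:
```python
from h import *
look("11"); wire("11",46,26)
```

```text
t 16.05 tcp cradle mm [ 2.287e+02 -1.000e-01  1.709e+02] yaw -8.6 op 18.1 F cradle [ 2.1  -0.23 -0.42] q [0.   0.07 1.87 0.   1.2  0.15] Mx [ 0.  0. -1.]
```

View pics/wire11.png

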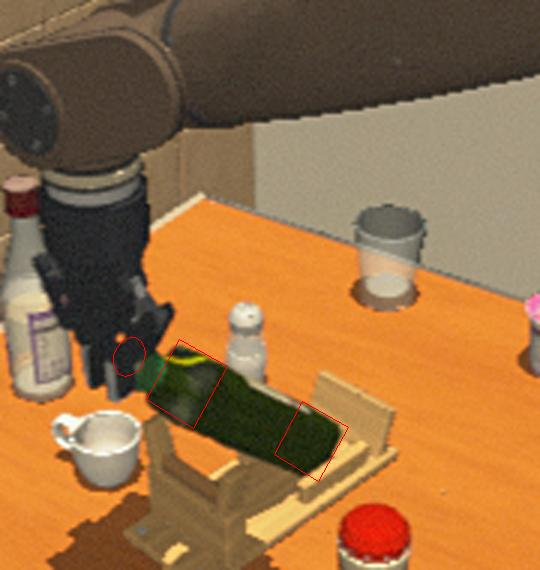

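View pics/v11.png

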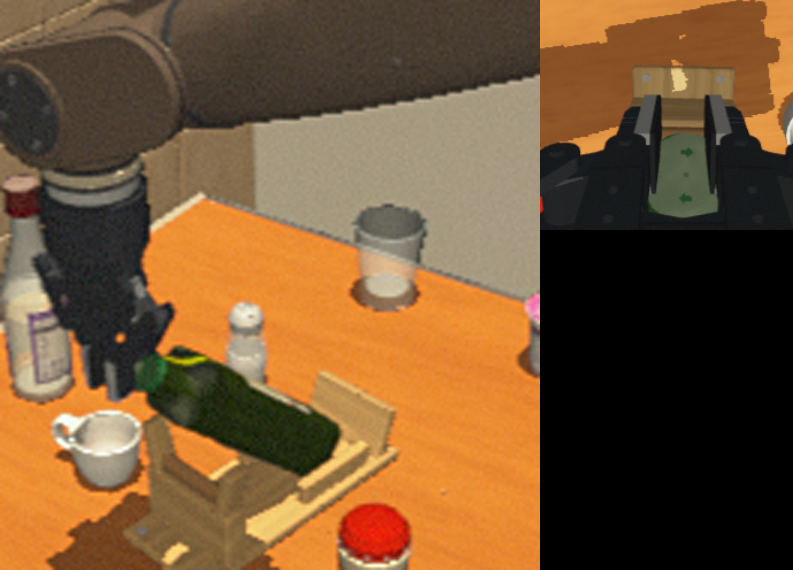

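Run:
```python
from h import *
wire("11",50,19)
a=cv2.imread("pics/wire11.png")[300:510,60:380]
wire("11",48,24)
b=cv2.imread("pics/wire11.png")[300:510,60:380]
cv2.imwrite("pics/cmp11.png",cv2.resize(np.vstack([a,b]),None,fx=1.4,fy=1.4))
```

```text
(no output)
```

View pics/cmp11.png

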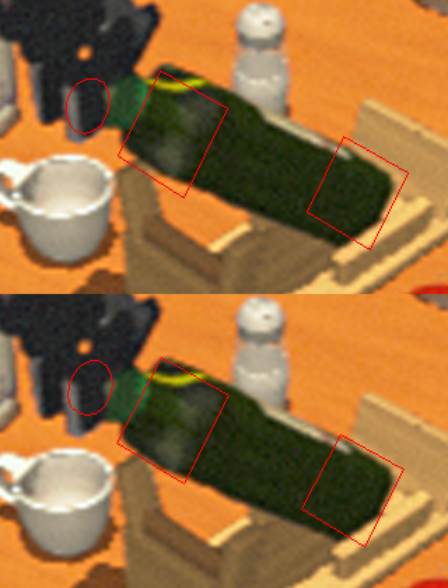

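arm_command(increments=[[[0.4,0,0,0],[0.3,0,-0.2,0],[0.35,0,-0.3,0],[0.35,0,-0.3,0],[0.35,0,-0.3,0],[0.35,0,-0.3,0],[0.4,0,-0.3,0],[0.4,0,-0.3,0],[0.3,0,-0.2,0],[0,0,0,0]]])

```text
time: 17.4
eef_pos: [0.5595, 0.1228, 0.1381]
tcp_rot: [-0.536, -0.461, 0.537, -0.461]
contact_force: [-0.1, 4.1, -0.0]
opening: 0.206
```

Run:
```python
from h import *
look("12"); wire("12",55,26)
```

```text
t 17.4 tcp cradle mm [250.4   0.6 138.1] yaw -8.6 op 17.6 F cradle [ 4.    0.78 -0.02] q [ 0.04  0.12  1.88 -0.    1.14  0.19] Mx [-0.001 -0.    -1.   ]
```

View pics/wire12.png

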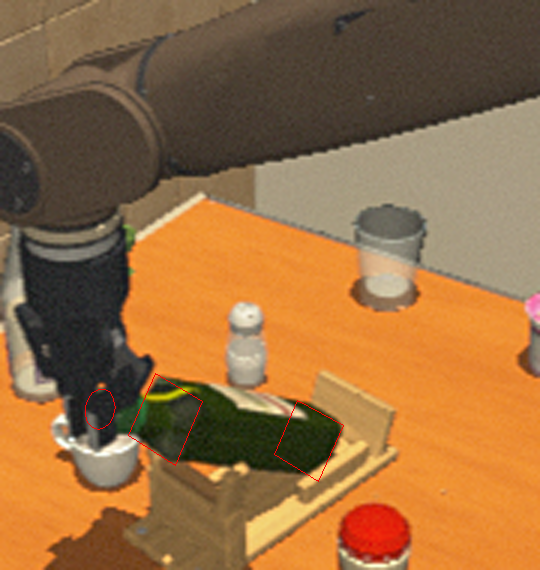

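View pics/v12.png

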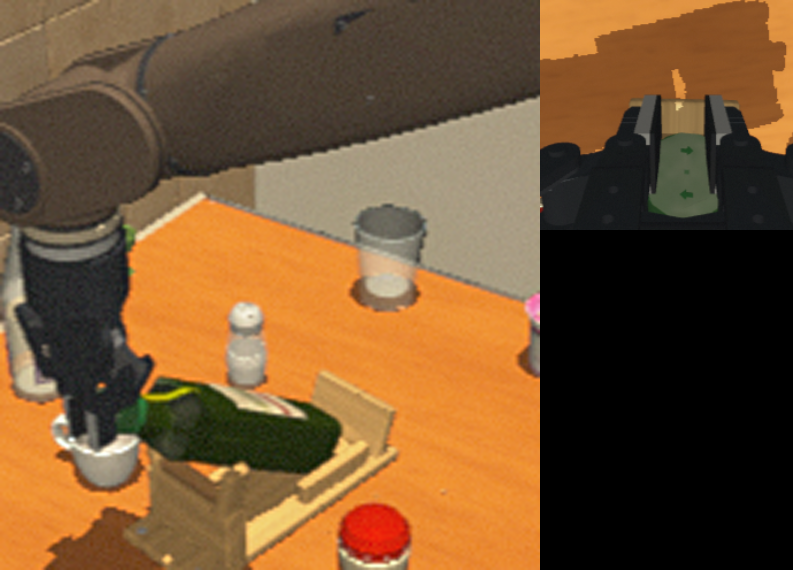

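arm_command(increments=[[[0.4,0,0,0],[0.35,0,-0.2,0],[0.35,0,-0.2,0],[0.35,0,-0.2,0],[0.35,0,-0.2,0],[0.3,0,-0.2,0],[0,0,0,0]]])

```text
time: 18.38
eef_pos: [0.5611, 0.1328, 0.1173]
tcp_rot: [-0.536, -0.461, 0.536, -0.461]
contact_force: [0.2, 3.9, -0.8]
opening: 0.21
```

Run:
```python
from h import *
look("13"); wire("13",60,26)
```

```text
t 18.38 tcp cradle mm [260.5   0.5 117.3] yaw -8.6 op 17.9 F cradle [ 3.83  0.43 -0.8 ] q [ 0.06  0.15  1.89 -0.    1.1   0.21] Mx [-0.001 -0.    -1.   ]
```

View pics/wire13.png

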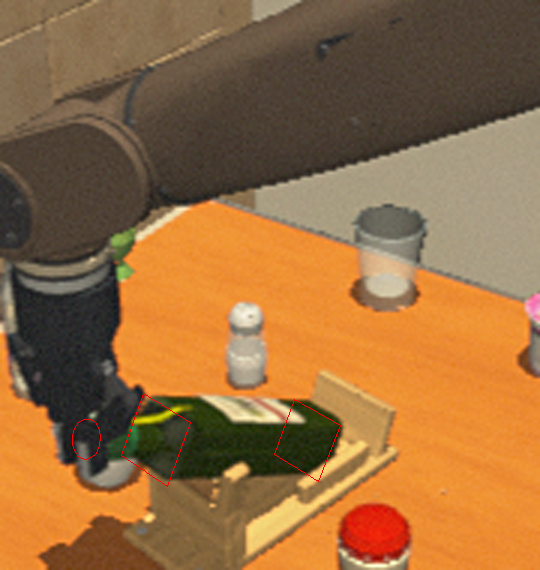

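arm_command(increments=[[[0.2,0,-0.15,0],[0.2,0,-0.15,0],[0.2,0,-0.15,0],[0.2,0,-0.15,0],[0,0,0,0]]])

```text
time: 19.1
eef_pos: [0.5624, 0.1381, 0.1099]
tcp_rot: [-0.536, -0.461, 0.537, -0.461]
contact_force: [-0.5, 0.1, 0.1]
opening: 0.212
```

Run:
```python
from h import *
look("14")
```

```text
t 19.1 tcp cradle mm [2.660e+02 1.000e-01 1.099e+02] yaw -8.6 op 18.1 F cradle [0.02 0.51 0.1 ] q [ 0.07  0.16  1.89 -0.    1.09  0.22] Mx [-0.    -0.001 -1.   ]
```

View pics/v14.png

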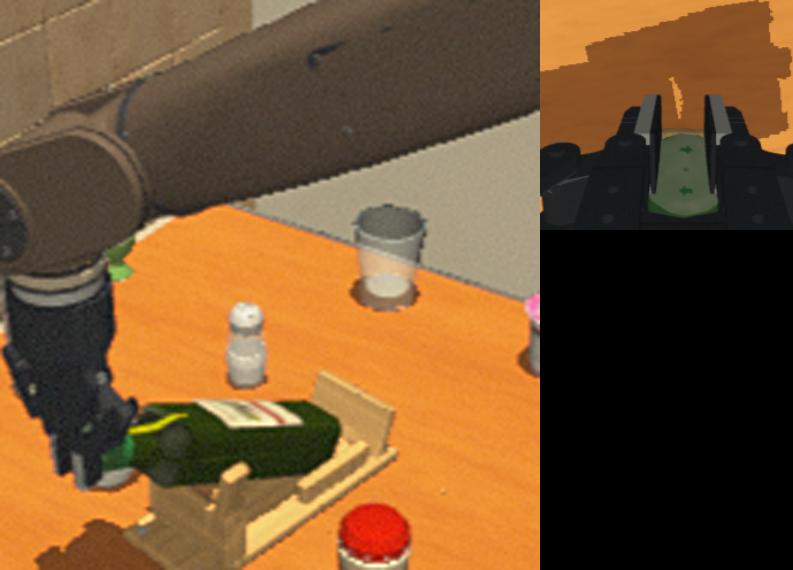

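arm_command(increments=[[[0,0,0.2,0],[0.1,0,0.2,0],[0.2,0,0.2,0],[0.2,0,0.2,0],[0.2,0,0.2,0],[0.2,0,0.2,0],[0.2,0,0.2,0]]])

```text
time: 20.08
eef_pos: [0.5601, 0.1246, 0.0986]
tcp_rot: [-0.536, -0.461, 0.536, -0.461]
contact_force: [0.8, 3.6, -1.6]
opening: 0.209
```

Run:
```python
from h import *
look("15")
```

```text
t 20.07 tcp cradle mm [2.523e+02 2.000e-01 9.860e+01] yaw -8.7 op 17.8 F cradle [ 3.63 -0.19 -1.6 ] q [0.04 0.17 1.91 0.   1.07 0.19] Mx [-0.  0. -1.]
```

View pics/v15.png

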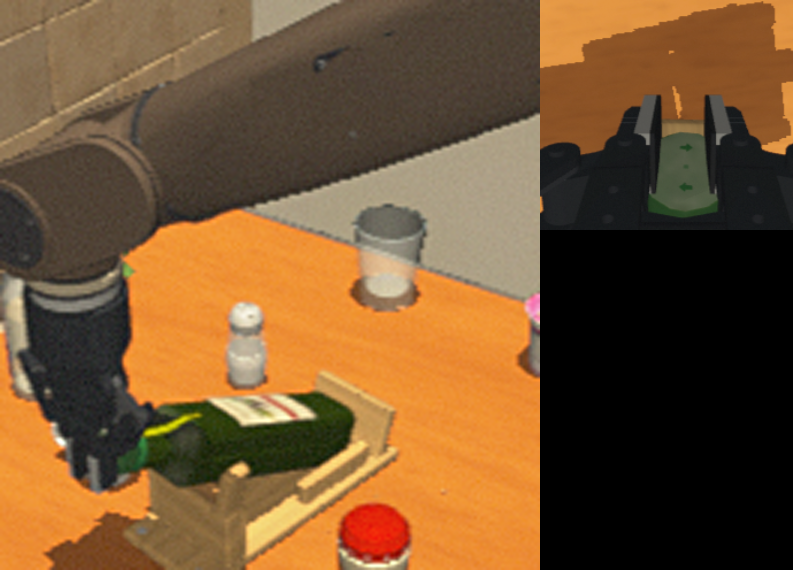

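arm_command(increments=[[[0.2,0,0.2,0],[0.2,0,0.2,0],[0.2,0,0.2,0],[0.1,0,0.2,0],[0.1,0,0.2,0],[0.1,0,0.2,0]]])

```text
time: 20.92
eef_pos: [0.5584, 0.1127, 0.0898]
tcp_rot: [0.536, 0.461, -0.536, 0.461]
contact_force: [1.0, 4.2, -1.3]
opening: 0.209
```

Run:
```python
from h import *
look("16"); wire("16",66,0)
```

```text
t 20.93 tcp cradle mm [240.3   0.   89.8] yaw -8.7 op 17.8 F cradle [ 4.31 -0.31 -1.26] q [ 0.02  0.17  1.92 -0.    1.05  0.17] Mx [ 0. -0. -1.]
```

View pics/wire16.png

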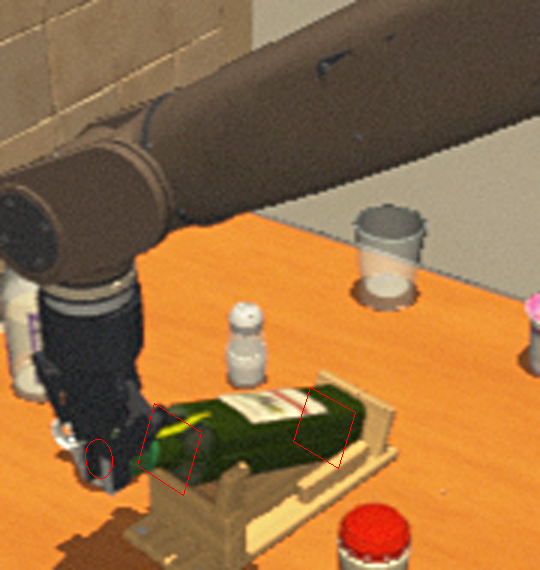

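arm_command(increments=[[[0.1,0,0.2,0],[0.1,0,0.2,0],[0.1,0,0.2,0],[0.1,0,0.2,0]]])

```text
time: 21.52
eef_pos: [0.5571, 0.1049, 0.0857]
tcp_rot: [0.536, 0.461, -0.536, 0.461]
contact_force: [0.7, 5.0, -0.7]
opening: 0.207
```

Run:
```python
from h import *
look("17"); wire("17",69,-20)
```

```text
t 21.52 tcp cradle mm [232.4   0.   85.7] yaw -8.7 op 17.7 F cradle [ 5.01  0.09 -0.68] q [0.01 0.17 1.93 0.   1.04 0.16] Mx [-0.  0. -1.]
```

View pics/wire17.png

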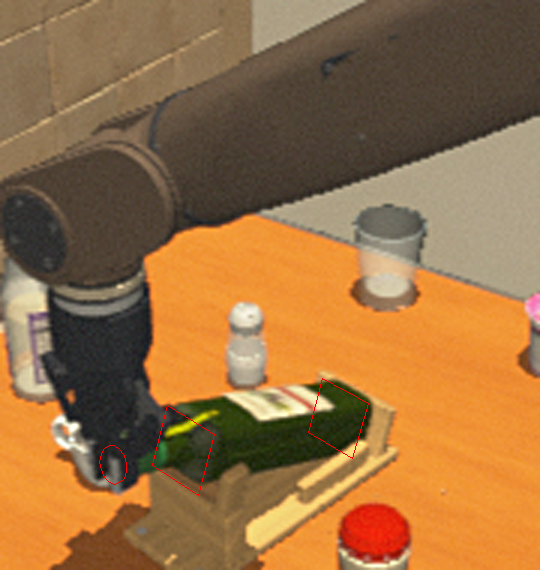

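Nearly there; small steps until the force climbs.

arm_command(increments=[[[0.05,0,0.1,0],[0.05,0,0.1,0],[0,0,0.1,0],[0,0,0.1,0]]])

```text
time: 22.12
eef_pos: [0.5577, 0.1045, 0.086]
tcp_rot: [0.539, 0.462, -0.534, 0.459]
contact_force: [2.3, 14.8, 0.9]
opening: 0.207
```

arm_command(increments=[[[0,0,0.1,0],[0,0,0.1,0]]])

```text
time: 22.38
eef_pos: [0.5578, 0.1043, 0.0865]
tcp_rot: [0.541, 0.462, -0.533, 0.458]
contact_force: [2.8, 19.7, 1.0]
opening: 0.212
```

arm_command(increments=[[[0,0,-0.4,0],[0,0,-0.4,0],[0,0,-0.6,0],[0,0,-1.0,0],[0,0,-2.0,0],[0,0,-3.0,0],[0,0,-4.0,0],[0,0,0,0]]])

```text
time: 23.38
eef_pos: [0.5736, 0.2147, 0.0849]
tcp_rot: [0.536, 0.462, -0.535, 0.462]
contact_force: [-0.6, -0.6, -0.4]
opening: 0.21
```

Run:
```python
from h import *
look("18"); wire("18",70,-28.6)
for c in("scene","wrist"):
    for q,z in(("bottle_cap",.138),("oil_bottle",.036)):
        for d in optics.place_of(c,q)[:1]: print(c,q,np.round(d["at"],1),round(d["conf"],2),w2cr(pix2plane(c,d["at"],z) if c=="scene" else wpix(d["at"],z)))
```

```text
t 23.38 tcp cradle mm [343.4   1.3  84.9] yaw -8.4 op 17.9 F cradle [-0.71  0.51 -0.4 ] q [0.19 0.26 1.82 0.   1.06 0.34] Mx [ 0.001  0.    -1.   ]
scene bottle_cap [261.9 280. ] 0.87 [222.4  -2.9 138. ]
scene oil_bottle [245.3 356.2] 0.97 [-51.7  -3.9  36. ]
```

View pics/wire18.png

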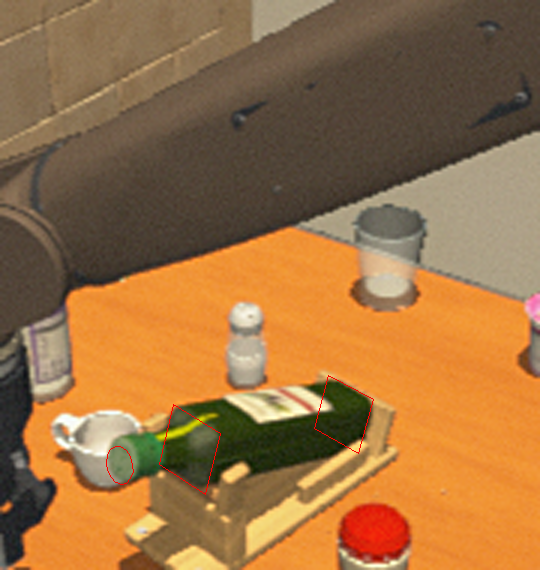

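View pics/w18.png

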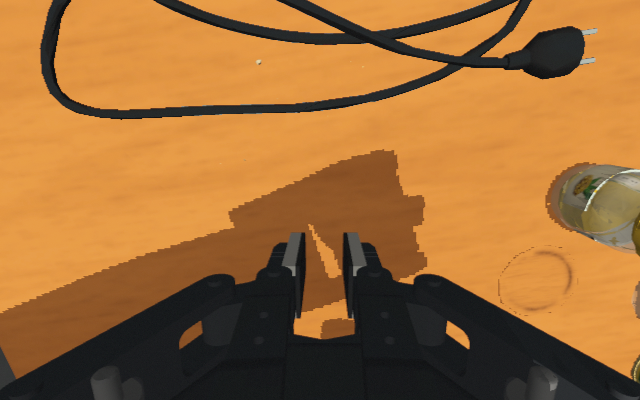

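Run:
```python
from h import *
im=snap("top","t19")
for q,z in(("bottle_cap",.138),("oil_bottle",.036)):
    for d in optics.place_of("top",q)[:1]: print(q,round(d["conf"],2),w2cr(pix2plane("top",d["at"],z)))
cv2.imwrite("pics/t19z.png",cv2.resize(im[150:300,210:440],None,fx=3,fy=3))
```

```text
bottle_cap 0.56 [225.9  -5.5 138. ]
oil_bottle 0.71 [-32.5   8.   36. ]
```

View pics/t19z.png

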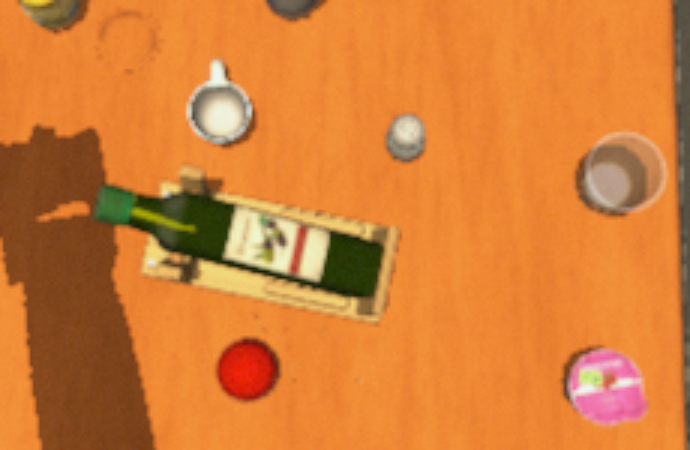

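Run:
```python
from h import *
print(w2cr(pix2plane("top",(150+206/3,210+106/3),.135)))
print(ctrl.sign_off())
```

```text
[212.4   1.6 135. ]
the job is handed in; nothing more can be done
None
```

The bottle is lying in the cradle on its foot and the cork roll, with its underside against the foot board. I handed the job in at about 23.6 s.

**How it went:** One fingertip pushed the cap over while the other stayed in front and caught the bottle at about 20 degrees of lean. I turned the tool 90 degrees so the bottle leaned on the front finger alone. That turn, and a correction I made the wrong way, dragged the cap about 25 mm sideways. I then closed the fingers to an 18 mm gap in front of the cap, centred it again, and lowered it onto the roll. I read about 4 N on the way down, and it fell to zero once the bottle was on the roll. Then I pushed it back at 4 to 5 N until it stopped against the foot board. The last reading there was about 20 N (limit 30), and I backed the fingers about 11 cm clear.

**Last checks:**
- **Scene camera:** a wireframe of the bottle at home, 20 degrees above level, fits the picture. The cap measured about (222, -3) mm in the cradle.
- **Top camera:** the cap measured (226, -5.5) mm. All the bystanders in view look undisturbed, but I did not measure them.
- **Touch:** the fingers touch nothing, and the force reading is within its zero noise.

**Disagreements:**
- **Bottle position:** the networks put the bottle's origin at x = -52 mm (scene) and -32.5 mm (top), against a nominal -38. The allowed range is -50 to -31 mm, so the scene value is just outside it. I went by the wireframe fit and the hard stop.
- **Cap position:** a rough cap point I picked by hand in the top picture gave x = 212 mm, which is less exact but still above the 200 mm limit.
- **Fingertips:** both cameras showed the tips about 30 mm short of the stated TCP. I worked from the pictures, and the first contact with the bottle bore that out.

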